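# Lock the tube carrier at the top of its sloping rod

## Task

Slide the tube carrier all the way up the sloping rod to the upper collar. Then push the spring clip squarely over the rod, fin outward, close up under the carrier until its arms snap round the rod and it is fully home, so the carrier cannot creep back down. Let go of everything, and leave the jar, the tube rack and the flask where they stand.

Things in the scene. Friction and masses are not known exactly. Their poses are not given: they have to be found in the camera images.
- rod: Fixed bare round steel rod, 28 mm in diameter, 330 mm long, sloping up at 30 degrees roughly away from the robot. Origin: on its axis at the lower end, 75 mm above the bench. x runs up the slope along the axis, y is level across the rod, z is square to the rod: up and leaning 30 degrees from vertical towards the lower end.
- rod_stop (a point): Lower face of the upper black collar (the stop, 42 mm in diameter), on the rod's axis, 280 mm from the rod's origin. A like collar covers the rod's x = 6 to 28 mm. Below the rod: a 22 mm square post near each end, on a grey base plate 340 x 100 x 14 mm. Same axes as the rod.
- carrier (a joint): Tube carrier's travel along the rod, m: 0 lowest (its middle at the rod's x = 105 mm), grows up-slope, 0.140 against the upper collar. A white sleeve 42 mm in diameter, 70 mm long, with a flat fin on top and a clear red-capped sample tube slung along its +y side below the rod's top. It only slides, against 4 N of friction plus 1 N of weight, and stays where left.
- carrier_fin (a point): Grip point in the carrier's fin, on the rod's z side, 48 mm from the rod's axis, halfway along the carrier. The fin is 50 mm long along the rod, 12 mm thick across it, and stands from 21 to 66 mm off the axis. Same axes as the rod.
- carrier_low (a point): Centre of the sleeve's lower end, on the rod's axis, 35 mm down-slope of the carrier's middle. Same axes as the rod.
- clip: Loose grey plastic spring clip, about 0.08 kg, 60 mm long, 41 mm wide, 79 mm high, standing on the bench on its two arms, fin up. Origin: centre of its bore, 13 mm above its underside; on the rod's axis when home. x along the bore, y from arm to arm, z up through the fin. A crown plate 60 x 36 mm spans z = 14.5 to 22.5 mm. Either end may point up the slope.
- clip_fin (a point): Grip point in the clip's fin, 48 mm above the clip's origin. The fin is 50 mm long in x, 12 mm thick in y and stands from z = 22.5 to 66 mm on the crown. Same axes as the clip.
- clip_mouth (a point): Middle of the clip's mouth, 13 mm below its origin, between the arms' inward lips, 19 mm apart. The sprung arms must spread to pass the 28 mm rod: pushed square to the rod this takes about 8 to 14 N, most with the clip's origin 10 to 17 mm off the axis; nearer it snaps home (crown on the rod) and grips the rod by itself. Same axes as the clip.
- jar: Bystander: white plastic jar, 72 mm in diameter, 120 mm tall, loose. Origin at the centre of its underside.
- rack: Bystander: clear rack of red-capped tubes, 100 x 170 mm, 101 mm tall, loose. Origin at the centre of its underside.
- flask: Bystander: glass conical flask, 84 mm in diameter at the foot, 130 mm tall, loose. Origin at the centre of its underside.
Things that resemble listed ones, but are neither listed nor needed, are in the scene too. There is more than one size of the clip; the job needs the largest.

How it is judged:
By the outcome, as a careful person would: the job done as asked, in the order asked, and still so for the second after the job is handed in, with the robot touching nothing.
It also fails if it takes over 45 s, if anything falls off the work surface, if the arm or the gripper's body presses on something with over 40 N, if the wrist force passes 120 N, or if a joint passes its speed limit or range.

## Robot

A 6-joint arm with a two-finger parallel gripper is mounted at the origin on the work surface. World frame = base frame: x ahead of the robot, y to its left, z up, the work surface at z = 0. Lengths are in m, angles in degrees, forces in N, time in s.
With the tool pointing down it reaches from about 0.4 to 0.825 m from the base axis. Payload 7 kg.
Tool frame: the origin (TCP) lies at the very end of the fingers, on their centre line; the grasp point (between the pads) lies 19 mm behind it (ctrl.grip_depth is the distance from the TCP to the grasp point, in m); z points along the fingers, y is the line along which they close (so a half turn about z gives the same grasp; the last joint's range is limited). The gripper opens to 88 mm and grips with 3 to 60 N. Pads are 19 mm wide; open, the fingers measure 130 mm over their backs; the gripper's body (78 mm by 193 mm) begins 47 mm behind the grasp point.
Start: joints at [79.761, 20.546, 0.682, 0, -70.136, -16.507], TCP at [0.304, 0.603, 0.227] pointing down, gripper open.
Joint ranges: [-176.03, 176.03], [-82.01, 121.73], [-58.28, 71.71], [-173.87, 95.51], [-174.79, -0.11], [-173.66, 173.66]. Speed limits (degrees/s): [136.94, 136.94, 172.46, 180, 180, 180].

## Interface

Orientations are given as [roll, pitch, yaw] about the fixed x, y, z axes, in that order (R = Rz(yaw) Ry(pitch) Rx(roll)).
In Python, from plant import get_obs, eyes, ctrl, spotter gives the robot as it stands.
- The arm moves only by the shell command python3 -m crank 'ROWS'. ROWS is JSON, one flat list of numbers, 7 for each row, row after row: the turn, a rotation vector about the tool's x, y, z in rad, then the shift along the tool's x, y, z in mm, then the opening, from 0 (shut) to 1 (fully open). A call has 1 to 5 rows; each row shifts and turns the commanded pose from where the row before left it, along the tool's axes as they then stand; what a row does not reach is not made up. A row lasts 1/8 s, in which the tool goes at most 62.5 mm and 10.7 degrees, less where a joint would pass 70% of its speed; a pose out of reach is approached as far as the arm can. A call is refused whole if a number of a shift passes 62.5 or a number of a turn 0.188, either way. A call with a gripper value outside its range is refused whole. The fingers move at their own pace and stop on an object; the grip force is fixed at half the most. Time passes only in rows, so rows that do not move let the fingers close. It gives the time, the measured TCP pose, the force, the opening and the grip force at its end, in the units of the state.
- get_obs(): the state, without advancing time (a new reading comes with each control period).
- eyes.snapshot(name): name is "scene" or "top" or "wrist"; returns the picture (480x640x3 uint8, blue, green, red); there is no depth.
- eyes.camera_model(name): a dict with "fx", "fy", "cx", "cy" (pixels), "extrinsics" (4x4, takes a point from camera to world coordinates). Camera axes: x right, y down, z forward; pixel columns grow to the right and rows downward; lengths in m; the calibration is good to about 2 mm. A picture is of the moment at which its call begins: read the wrist's pose just before it. camera_model takes no time and is no camera call; for the wrist camera it gives the pose at the moment of the call.
- ctrl.close_job(): hands the job in; it is judged then, once.
Trained networks look in the newest picture that a camera, given by its name, has taken for a name from the list of things; names that differ only in an ending like _2 or _b are one class to them, and where a whole thing is asked for, a point or a joint stands for the part that bears it (a point fixed in the world has none). Each returns a list of dicts, best first, with "p" (0 to 1); they miss things now and then, are a little off and sometimes report something else, mostly with a low value. They report only what shows in the picture. A call takes as long as a camera call. They do not tell look-alikes from the thing itself.
- spotter.outline_of(camera, target): "region" (480x640 bool, what is visible of it) and "rect" ([left, top, width, height] in pixels, round what is visible of it).
- spotter.place_of(camera, target): "location" ([column, row] in pixels: a listed point, or the origin of a listed thing).
The state is a dict: "clock": time; "joint_pos": joint angles; "qvel": joint speeds; "tau": joint torques, N m; "tool_pos": TCP position; "orientation": TCP orientation; "force": force on the tool from outside, world axes, zero at the start; "moment": the same for the moment, N m; "opening": finger opening in m; "gripper_force": force on a finger pad.
Only numpy, scipy, OpenCV 4.12 (cv2) and the standard library are available. Lean on these libraries where they do the work, as an engineer would, in place of code of your own. Each camera call takes 0.05 s, during which the arm holds its last target. There are 200 camera calls.

## Working session

There is one attempt and no reset: what is moved stays moved. The work goes in short steps, Python scripts to look and compute and a shell command to move; the robot and the scene stay as the last step left them, time stands still between calls to the robot, and variables do not carry over. Pictures are saved under pics/ and viewed, at most 10 in all, crops included, and the job is handed in when it is done.

```bash
ls; mkdir -p pics; python3 - <<'E'
from plant import get_obs, eyes, ctrl, spotter
import cv2,numpy as np
o=get_obs(); print(o['clock'],o['tool_pos'],o['orientation'],o['opening'])
for c in("scene","top"):
    im=eyes.snapshot(c); cv2.imwrite(f'pics/{c}0.png',im)
    m=eyes.camera_model(c); print(c,m['fx'],m['cx'],m['cy'],np.round(m['extrinsics'],3).tolist())
    for t in("rod","rod_stop","carrier_fin","carrier_low","clip","clip_fin","clip_mouth","jar","rack","flask"):
        print(t,[(np.round(d['location']).tolist(),round(d['p'],2)) for d in spotter.place_of(c,t)[:4]])
E
```

```text
pics
0.0 [0.30356096 0.60233393 0.22565545] [ 1.79907263e+02 -7.12998682e-03 -2.67497144e+01] 0.08766679638774075
scene 472.29275407984596 316.7551536887495 236.45375857348236 [[0.153, 0.676, -0.72, 1.145], [0.988, -0.09, 0.126, -0.125], [0.02, -0.731, -0.682, 0.742], [0.0, 0.0, 0.0, 1.0]]
rod [([286.0, 225.0], 0.91)]
rod_stop [([352.0, 254.0], 0.7)]
carrier_fin [([314.0, 213.0], 0.87)]
carrier_low [([309.0, 238.0], 0.73), ([171.0, 386.0], 0.67)]
clip [([191.0, 236.0], 0.75), ([236.0, 252.0], 0.7), ([191.0, 263.0], 0.56), ([285.0, 223.0], 0.4)]
clip_fin [([188.0, 248.0], 0.91), ([234.0, 243.0], 0.63), ([309.0, 236.0], 0.49)]
clip_mouth [([191.0, 270.0], 0.76), ([193.0, 235.0], 0.74), ([235.0, 258.0], 0.72)]
jar [([430.0, 249.0], 0.77)]
rack [([506.0, 339.0], 0.69), ([349.0, 253.0], 0.61)]
flask [([169.0, 385.0], 0.96)]
top 616.4286879623652 321.23933737576647 250.87072270053687 [[0.001, -0.98, 0.199, 0.244], [-1.0, -0.002, -0.005, 0.009], [0.005, -0.199, -0.98, 1.512], [0.0, 0.0, 0.0, 1.0]]
rod []
rod_stop [([313.0, 199.0], 0.79), ([436.0, 299.0], 0.33), ([428.0, 304.0], 0.19)]
carrier_fin [([330.0, 249.0], 0.89), ([436.0, 300.0], 0.42)]
carrier_low [([335.0, 260.0], 0.66)]
clip [([427.0, 337.0], 0.73), ([431.0, 305.0], 0.59), ([395.0, 308.0], 0.56)]
clip_fin [([432.0, 343.0], 0.57), ([394.0, 311.0], 0.57)]
clip_mouth [([427.0, 305.0], 0.76), ([432.0, 339.0], 0.59), ([395.0, 312.0], 0.53)]
jar [([210.0, 300.0], 0.65)]
rack [([196.0, 200.0], 0.6)]
flask [([439.0, 196.0], 0.88)]
```

```bash
python3 - <<'E'
import cv2
a=cv2.imread('pics/scene0.png')[190:300,150:400];cv2.imwrite('pics/s1.png',cv2.resize(a,None,fx=3.2,fy=3.2,interpolation=2))
a=cv2.imread('pics/top0.png')[160:370,180:460];cv2.imwrite('pics/t1.png',cv2.resize(a,None,fx=2.8,fy=2.8,interpolation=2))
E
```

```text
(no output)
```

View pics/s1.png

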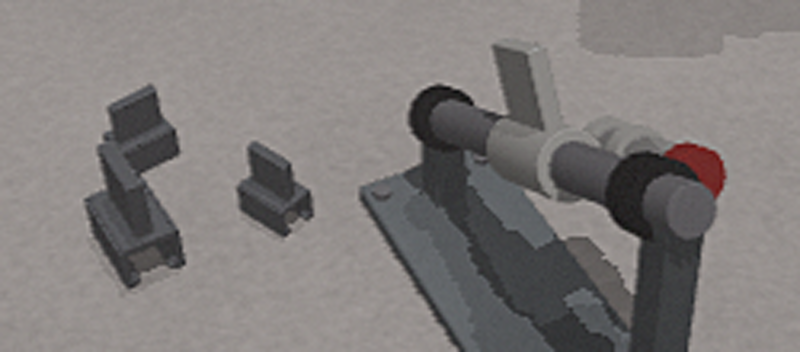

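View pics/t1.png

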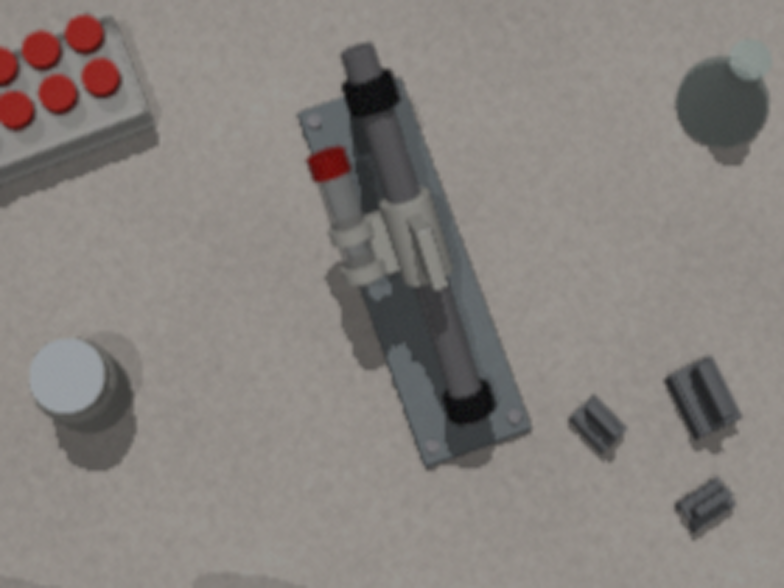

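```bash
cat > h.py <<'E'
import numpy as np
from scipy.spatial.transform import Rotation as Ro
from scipy.optimize import least_squares
from plant import get_obs, eyes, ctrl, spotter
def proj(m,P):
    E=np.array(m['extrinsics']); c=E[:3,:3].T@(np.asarray(P)-E[:3,3])
    return np.array([m['fx']*c[0]/c[2]+m['cx'],m['fy']*c[1]/c[2]+m['cy']])
def onplane(m,px,z):
    E=np.array(m['extrinsics']); d=E[:3,:3]@[(px[0]-m['cx'])/m['fx'],(px[1]-m['cy'])/m['fy'],1]
    return E[:3,3]+d*(z-E[2,3])/d[2]
def rodR(yaw): # yaw deg
    return (Ro.from_euler('z',yaw,degrees=True)*Ro.from_euler('y',-30,degrees=True)).as_matrix()
def toolR(B): # tool x=+x, y=-y, z=-z of body axes
    return B@np.diag([1,-1,-1])
def need(p,R): # turn (rad, tool axes) then shifts (mm) before turn axes / after turn axes
    o=get_obs(); C=Ro.from_euler('xyz',o['orientation'],degrees=True).as_matrix(); d=(np.asarray(p)-o['tool_pos'])*1000
    print('turn',np.round(Ro.from_matrix(C.T@R).as_rotvec(),3),'shift now-axes',np.round(C.T@d,1),'target-axes',np.round(R.T@d,1),'F',np.round(o['force'],1),'t',round(o['clock'],2),'open',round(o['opening'],4))
E
python3 - <<'E'
from h import *
T=eyes.camera_model('top');S=eyes.camera_model('scene')
t=lambda u,v:(180+u/2.8,160+v/2.8); s=lambda u,v:(150+u/3.2,190+v/3.2)
O=[(T,(17,0),t(468,402)),(T,(291,0),t(371,93)),(S,(17,0),s(440,117)),(S,(291,0),s(645,193)),
 (T,(280,0),(313,199)),(S,(280,0),(352,254)),(S,'f',(314,213)),(T,'f',(330,249)),(T,'l',(335,260)),(S,'l',(309,238)),(S,(330,0),s(686,211))]
def f(p,full=0):
    R=rodR(p[2]);r=[]
    for m,k,px in O:
        q={'f':(105+p[3],48),'l':(70+p[3],0)}.get(k,k)
        r.append(proj(m,np.array([p[0],p[1],.075])+R@[q[0]/1000,0,q[1]/1000])-px)
    return np.ravel(r)
q=least_squares(f,[.45,0,17,10],x_scale=[.1,.1,10,50],loss='soft_l1');print(q.x,np.round(f(q.x).reshape(-1,2),1).tolist())
# clip: fin top ends (top pic), z .079
for u,v in((697,362),(728,415),(705,398)):print(onplane(T,t(u,v),.079))
print(onplane(T,(427,305),0),onplane(S,(191,270),0),onplane(S,(188,248),.061))
E
```

```text
[ 3.97460674e-01 -6.37880444e-02  1.98035488e+01  6.38089123e+01] [[0.1, -0.9], [-0.0, -0.0], [0.2, -0.2], [0.7, 0.5], [1.0, -1.1], [-3.1, -4.4], [-1.1, -0.1], [2.6, 0.9], [-2.0, -2.3], [1.8, -2.9], [0.7, -0.2]]
[ 0.44364032 -0.25087753  0.079     ]
[ 0.39922324 -0.27518634  0.079     ]
[ 0.41339743 -0.25652235  0.079     ]
[ 0.4156695  -0.25912645  0.        ] [ 0.42954555 -0.26876845  0.        ] [ 0.42548096 -0.26527554  0.061     ]
```

```bash
cat >> h.py <<'E'
RO=np.array([.39746,-.06379,.075]); RY=19.8
def rp(x,z): return RO+rodR(RY)@[x/1000,0,z/1000]
E
python3 - <<'E'
from h import *
print(rp(169,140)); need(rp(169,140),toolR(rodR(RY)))
E
```

```text
[ 0.46930405 -0.03792455  0.28074356]
turn [ 0.213  0.494 -0.793] shift now-axes [436.2 497.6 -54.2] target-axes [-26.  658.9 -77.6] F [ 1.  -0.1 -0.1] t 1.1 open 0.0877
```

```bash
python3 -m crank '[0.0355,0.0823,-0.132,0,0,-40,0.4, 0.0355,0.0823,-0.132,0,0,-40,0.4, 0.0355,0.0823,-0.132,0,0,0,0.4]'; python3 -m crank '[0.0355,0.0823,-0.132,0,0,0,0.4, 0.0355,0.0823,-0.132,0,0,0,0.4, 0.0355,0.0823,-0.132,0,0,0,0.4]'; python3 -c "
from h import *
need(rp(169,140),toolR(rodR(RY)))"
```

```text
clock: 1.48
tool_pos: [0.3004, 0.6048, 0.3108]
orientation: [-176.4, -15.2, -4.2]
force: [0.4, -0.6, -1.2]
opening: 0.063
gripper_force: 0.0
clock: 1.85
tool_pos: [0.2995, 0.6032, 0.3067]
orientation: [-180.0, -30.1, 20.0]
force: [1.6, 0.1, 0.7]
opening: 0.037
gripper_force: 0.0
turn [-0.002 -0.002  0.004] shift now-axes [-65.1 660.5  -7.9] target-axes [-62.7 660.7  -6.3] F [1.6 0.1 0.7] t 1.85 open 0.037
```

```bash
python3 -m crank '[0,0,0,-6,60,-1,0.4, 0,0,0,-6,60,-1,0.4, 0,0,0,-6,60,-1,0.4, 0,0,0,-6,60,-1,0.4, 0,0,0,-6,60,-1,0.4]' >/dev/null; python3 -m crank '[0,0,0,-6,60,-1,0.4, 0,0,0,-6,60,-1,0.4, 0,0,0,-6,60,-1,0.4, 0,0,0,-6,60,-1,0.4, 0,0,0,-6,60,0,0.4]'; python3 -m crank '[0,0,0,-5,50,0,0.4,0,0,0,0,0,0,0.4]'; python3 - <<'E'
from h import *
import cv2
need(rp(169,140),toolR(rodR(RY)))
m=eyes.camera_model('wrist');im=eyes.snapshot('wrist');cv2.imwrite('pics/w1.png',im)
for t,P in(("carrier_fin",rp(169,48)),("carrier_low",rp(134,0)),("rod_stop",rp(280,0))):
    print(t,[(np.round(d['location']).tolist(),round(d['p'],2)) for d in spotter.place_of('wrist',t)[:3]],'pred',proj(m,P))
E
```

```text
clock: 3.1
tool_pos: [0.4466, 0.0279, 0.285]
orientation: [-179.9, -30.0, 19.7]
force: [0.9, 0.7, -0.1]
opening: 0.0351
gripper_force: 0.0
clock: 3.35
tool_pos: [0.4588, -0.0179, 0.2819]
orientation: [-179.9, -29.7, 19.2]
force: [-0.6, 0.3, 0.9]
opening: 0.035
gripper_force: 0.0
turn [ 0.004  0.004 -0.009] shift now-axes [ 2.3 22.3  2.6] target-axes [ 2.1 22.4  2.5] F [-0.6  0.3  0.9] t 3.35 open 0.035
carrier_fin [([350.0, 238.0], 0.64), ([340.0, 413.0], 0.39)] pred [348.08908303 238.32040064]
carrier_low [([343.0, 262.0], 0.83)] pred [342.27330541 264.69531054]
rod_stop [([342.0, 55.0], 0.83), ([56.0, 269.0], 0.67)] pred [344.42106909  56.22628949]
```

View pics/w1.png

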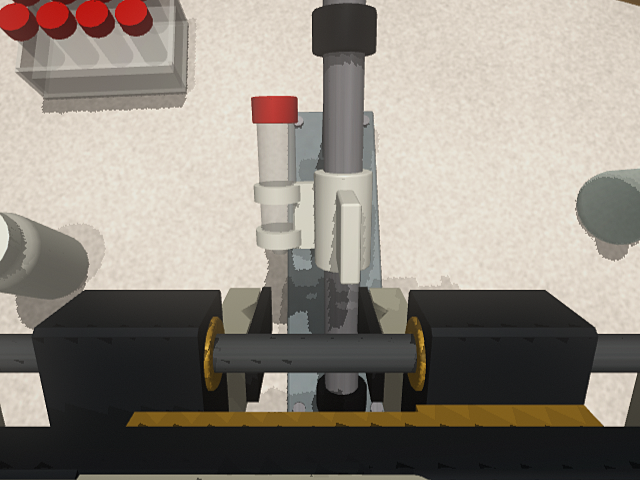

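```bash
python3 -m crank '[0,0,-0.009,2,22,2,0.4, 0,0,0,0,0,40,0.4, 0,0,0,0,0,40,0.4, 0,0,0,0,0,0,0.4]'; python3 -c "
from h import *
need(rp(169,29),toolR(rodR(RY)))"
```

```text
clock: 4.05
tool_pos: [0.5044, -0.0177, 0.2082]
orientation: [179.8, -29.4, 20.5]
force: [-0.0, 0.1, 1.1]
opening: 0.0349
gripper_force: 0.0
turn [-0.003  0.011  0.011] shift now-axes [ 1.9  7.2 28.2] target-axes [ 1.7  7.1 28.3] F [-0.   0.1  1.1] t 4.05 open 0.0349
```

```bash
python3 -m crank '[0,0.01,0.011,2,7,0,0.4, 0,0,0,0,0,28,0.4, 0,0,0,0,0,0,0.4]' >/dev/null; python3 -c "
from h import *
need(rp(169,29),toolR(rodR(RY)))"
```

```text
turn [-0.001 -0.005 -0.003] shift now-axes [-2.6 -1.8  2.8] target-axes [-2.5 -1.8  2.8] F [-0.6 -0.5  0.5] t 4.42 open 0.0351
```

```bash
python3 -m crank '[0,0,0,0,0,0,0, 0,0,0,0,0,0,0, 0,0,0,0,0,0,0, 0,0,0,0,0,0,0]'; python3 -m crank '[0,0,0,15,0,0,0, 0,0,0,20,0,0,0, 0,0,0,20,0,0,0, 0,0,0,12,0,0,0]';  python3 -c "
from h import *
need(rp(245,29),toolR(rodR(RY)))"
```

```text
clock: 4.92
tool_pos: [0.5222, -0.0182, 0.1894]
orientation: [-179.6, -30.4, 19.6]
force: [-23.5, 28.8, 14.3]
opening: 0.0115
gripper_force: 30.0
clock: 5.42
tool_pos: [0.5761, 0.0015, 0.2226]
orientation: [-179.6, -30.3, 19.6]
force: [-22.6, 23.5, 10.3]
opening: 0.0121
gripper_force: 30.0
turn [-0.005 -0.005 -0.003] shift now-axes [6.5 0.9 3.7] target-axes [6.5 0.9 3.7] F [-22.6  23.5  10.3] t 5.42 open 0.0121
```

```bash
python3 -m crank '[0,0,0,4,-1.5,0,0, 0,0,0,2,0,0,0]'; python3 -m crank '[0,0,0,2,0,0,0,0,0,0,1,0,0,0]'; python3 -c "
from h import *
need(rp(245,29),toolR(rodR(RY)))"
```

```text
clock: 5.68
tool_pos: [0.5804, 0.0032, 0.2252]
orientation: [-179.7, -30.3, 19.6]
force: [-14.9, 13.1, 7.6]
opening: 0.0117
gripper_force: 30.0
clock: 5.92
tool_pos: [0.5826, 0.004, 0.2266]
orientation: [-179.7, -30.3, 19.6]
force: [-15.0, 13.0, 6.6]
opening: 0.012
gripper_force: 30.0
turn [-0.003 -0.004 -0.004] shift now-axes [-1.5  1.   3.7] target-axes [-1.5  1.   3.7] F [-15.   13.    6.6] t 5.92 open 0.012
```

```bash
python3 -m crank '[0,0,0,2,-0.5,0,0,0,0,0,1,0,0,0]'; python3 -m crank '[0,0,0,2,0,0,0,0,0,0,0,0,0,0]'
```

```text
clock: 6.18
tool_pos: [0.5843, 0.0046, 0.2276]
orientation: [-179.7, -30.2, 19.5]
force: [-18.4, 9.0, 7.9]
opening: 0.012
gripper_force: 30.0
clock: 6.42
tool_pos: [0.5843, 0.0046, 0.2276]
orientation: [-179.7, -30.0, 19.5]
force: [-23.6, 8.7, 9.0]
opening: 0.0117
gripper_force: 30.0
```

```bash
python3 -m crank '[0,0,0,2,0,0,0,0,0,0,0,0,0,0.4,0,0,0,0,0,0,0.4,0,0,0,0,0,-50,0.4,0,0,0,0,0,-60,0.4]'; python3 - <<'E'
from h import *
need([.40,-.265,.26],toolR(Ro.from_euler('z',29,degrees=True).as_matrix()))
m=eyes.camera_model('wrist');im=eyes.snapshot('wrist')
for t,P in(("carrier_fin",rp(245,48)),("carrier_low",rp(210,0)),("rod_stop",rp(280,0))):
    print(t,[(np.round(d['location']).tolist(),round(d['p'],2)) for d in spotter.place_of('wrist',t)[:2]],'pred',proj(m,P))
E
```

```text
clock: 7.05
tool_pos: [0.5369, -0.0143, 0.3251]
orientation: [-179.9, -30.1, 19.6]
force: [1.8, 1.2, 0.8]
opening: 0.0348
gripper_force: 0.0
turn [ 0.041 -0.525 -0.16 ] shift now-axes [-216.8  190.3  -51. ] target-axes [-241.3  152.9   65.1] F [1.8 1.2 0.8] t 7.05 open 0.0348
carrier_fin [([316.0, 252.0], 0.97), ([582.0, 283.0], 0.38)] pred [312.03874033 255.27022764]
carrier_low [([311.0, 278.0], 0.73)] pred [312.52964946 278.98529507]
rod_stop [([310.0, 189.0], 0.79)] pred [312.08914585 187.99250496]
```

```bash
python3 -m crank '[0.0103,-0.131,-0.04,-40,40,0,0.4,0.0103,-0.131,-0.04,-40,40,0,0.4,0.0103,-0.131,-0.04,-40,40,0,0.4,0.0103,-0.131,-0.04,-40,40,0,0.4,0,0,0,0,0,0,0.4]'; python3 - <<'E'
from h import *
need([.40,-.265,.26],toolR(Ro.from_euler('z',29,degrees=True).as_matrix()))
E
```

```text
clock: 7.88
tool_pos: [0.4628, -0.2222, 0.271]
orientation: [-179.8, 0.2, 28.9]
force: [-0.5, 0.4, -0.8]
opening: 0.035
gripper_force: 0.0
turn [-0.003  0.003 -0.003] shift now-axes [-75.7   7.2  11.2] target-axes [-75.7   7.   11. ] F [-0.5  0.4 -0.8] t 7.88 open 0.035
```

```bash
python3 -m crank '[0,0,0,-38,4,0,0.4,0,0,0,-38,3,0,0.4,0,0,0,0,0,0,0.4]'; python3 - <<'E'
from h import *
import cv2
m=eyes.camera_model('wrist');im=eyes.snapshot('wrist');cv2.imwrite('pics/w2.png',im)
for t,z in(("clip",.013),("clip_fin",.061),("clip_mouth",0)):
    print(t,[(np.round(d['location']).tolist(),round(d['p'],2),np.round(onplane(m,d['location'],z),4).tolist()) for d in spotter.place_of('wrist',t)[:3]])
E
```

```text
clock: 8.25
tool_pos: [0.3985, -0.2633, 0.2734]
orientation: [-180.0, -0.2, 28.9]
force: [1.0, 1.3, 0.2]
opening: 0.0349
gripper_force: 0.0
clip [([324.0, 177.0], 0.9, [0.42, -0.2634, 0.013]), ([235.0, 149.0], 0.85, [0.4017, -0.174, 0.013]), ([283.0, 252.0], 0.78, [0.3309, -0.2646, 0.013])]
clip_fin [([328.0, 181.0], 0.8, [0.4235, -0.2645, 0.061]), ([281.0, 264.0], 0.72, [0.3352, -0.2635, 0.061]), ([228.0, 155.0], 0.59, [0.4013, -0.177, 0.061])]
clip_mouth [([287.0, 248.0], 0.96, [0.333, -0.2669, 0.0]), ([235.0, 147.0], 0.68, [0.4017, -0.172, 0.0])]
```

View pics/w2.png

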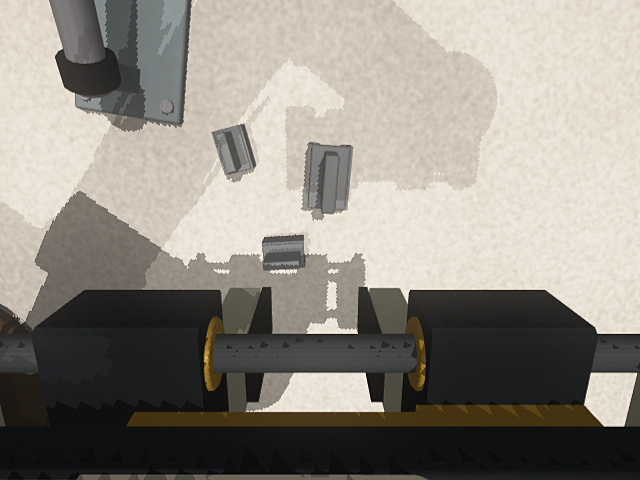

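```bash
python3 - <<'E'
from h import *
m=eyes.camera_model('wrist')
for a,b,z in(((331,153),(328,213),.079),((308,143),(304,208),.0355),((352,146),(349,210),.0355)):
    A=onplane(m,a,z);B=onplane(m,b,z);d=A-B;print(A,B,np.linalg.norm(d),np.degrees(np.arctan2(d[1],d[0])),(A+B)/2)
need([.422,-.264,.15],toolR(Ro.from_euler('z',26,degrees=True).as_matrix()))
E
```

```text
[ 0.4488611  -0.25256811  0.079     ] [ 0.40365413 -0.27530854  0.079     ] 0.050604317839973954 26.703732323373487 [ 0.42625762 -0.26393832  0.079     ]
[ 0.44428947 -0.23279039  0.0355    ] [ 0.38902833 -0.25873229  0.0355    ] 0.06104732531041298 25.147333103884048 [ 0.4166589  -0.24576134  0.0355    ]
[ 0.4615712  -0.26955401  0.0355    ] [ 0.40825879 -0.29749931  0.0355    ] 0.060192632471800844 27.662634284679772 [ 0.43491499 -0.28352666  0.0355    ]
turn [-0.    -0.004  0.052] shift now-axes [ 17.6  11.6 123.8] target-axes [ 18.6  10.7 123.7] F [0.2 0.6 1. ] t 8.45 open 0.035
```

```bash
python3 -m crank '[0,0,0.045,21,13,40,0.4,0,0,0,0,0,50,0.4,0,0,0,0,0,30,0.4,0,0,0,0,0,0,0.4]' >/dev/null; python3 -c "
from h import *
need([.4253,-.2642,.042],toolR(Ro.from_euler('z',26.4,degrees=True).as_matrix()))"
```

```text
turn [-0.003  0.     0.001] shift now-axes [  0.7   1.8 109.8] target-axes [  0.6   1.5 109.8] F [ 0.1 -0.7  0.4] t 8.95 open 0.035
```

```bash
python3 -m crank '[0,0,0,1,1.5,40,0.4,0,0,0,0,0,40,0.4,0,0,0,0,0,20,0.4,0,0,0,0,0,9,0.4,0,0,0,0,0,0,0.4]' >/dev/null; python3 -c "
from h import *
need([.4253,-.2642,.042],toolR(Ro.from_euler('z',26.4,degrees=True).as_matrix()))"
```

```text
turn [ 0.001 -0.004  0.001] shift now-axes [-2.1 -1.7  3.8] target-axes [-2.  -1.7  3.8] F [-0.4 -0.1 -0.3] t 9.57 open 0.0348
```

```bash
python3 -m crank '[0,0,0,-2,-1.5,3,0.4,0,0,0,0,0,0,0,0,0,0,0,0,0,0,0,0,0,0,0,0,0,0,0,0,0,0,0,0]';  python3 -c "
from h import *
need([.4253,-.2642,.042],toolR(Ro.from_euler('z',26.4,degrees=True).as_matrix()))"; python3 -m crank '[0,0,0,0,0,-20,0,0,0,0,0,0,-50,0,0,0,0,0,0,-60,0,0,0,0,0,0,-60,0,0,0,0,0,0,-60,0]'; python3 - <<'E'
from h import *
import cv2
need(rp(175,29+75),toolR(rodR(RY)))
im=eyes.snapshot('scene');cv2.imwrite('pics/s2.png',cv2.resize(im[30:330,100:400],None,fx=2,fy=2,interpolation=2))
im=eyes.snapshot('wrist');cv2.imwrite('pics/w3.png',im)
E
```

```text
clock: 10.2
tool_pos: [0.4248, -0.2644, 0.0423]
orientation: [180.0, -0.2, 26.4]
force: [-1.0, 0.4, 2.5]
opening: 0.0118
gripper_force: 30.0
turn [ 0.    -0.004  0.   ] shift now-axes [0.6 0.  0.3] target-axes [0.6 0.  0.3] F [-1.   0.4  2.5] t 10.2 open 0.0118
clock: 10.82
tool_pos: [0.4232, -0.2645, 0.294]
orientation: [-180.0, -0.2, 26.4]
force: [1.5, 0.1, -0.3]
opening: 0.0119
gripper_force: 30.0
turn [-0.03   0.519  0.113] shift now-axes [ 165.  -179.8   42.1] target-axes [ 103.4 -197.6  107.6] F [ 1.5  0.1 -0.3] t 10.82 open 0.0119
```

View pics/w3.png

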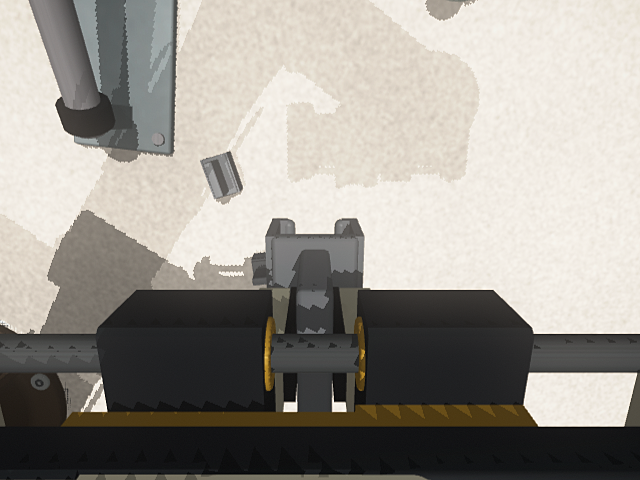

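```bash
python3 - <<'E'
from h import *
m=eyes.camera_model('wrist');o=get_obs();C=Ro.from_euler('xyz',o['orientation'],degrees=True).as_matrix()
for dx in(-4,0,4):
  for x,z in((30,22.5),(30,14.5),(25,66)): print(dx,x,z,[np.round(proj(m,o['tool_pos']+C@np.array([x+dx,y,29-z])/1000)).tolist() for y in(-18,18)])
E
python3 -m crank '[-0.0075,0.13,0.028,30,-40,0,0,-0.0075,0.13,0.028,30,-40,0,0,-0.0075,0.13,0.028,30,-40,0,0,-0.0075,0.13,0.028,30,-40,0,0]'; python3 -c "
from h import *
need(rp(175,29+75),toolR(rodR(RY)))"
```

```text
-4 30 22.5 [[269.0, 243.0], [357.0, 243.0]]
-4 30 14.5 [[271.0, 237.0], [355.0, 237.0]]
-4 25 66 [[255.0, 298.0], [370.0, 298.0]]
0 30 22.5 [[268.0, 233.0], [357.0, 233.0]]
0 30 14.5 [[270.0, 228.0], [355.0, 228.0]]
0 25 66 [[254.0, 286.0], [370.0, 286.0]]
4 30 22.5 [[268.0, 224.0], [357.0, 224.0]]
4 30 14.5 [[270.0, 219.0], [355.0, 219.0]]
4 25 66 [[254.0, 274.0], [371.0, 274.0]]
clock: 11.42
tool_pos: [0.4652, -0.0701, 0.3151]
orientation: [-179.9, -30.3, 19.6]
force: [1.0, 0.6, -0.3]
opening: 0.012
gripper_force: 30.0
turn [-0.001 -0.005 -0.002] shift now-axes [  1.2 -28.9  73.2] target-axes [  1.6 -28.9  73.2] F [ 1.   0.6 -0.3] t 11.43 open 0.012
```

```bash
python3 -m crank '[0,-0.005,0,4,-29,0,0,0,0,0,0,0,40,0,0,0,0,0,0,30,0,0,0,0,0,0,0,0]'; python3 - <<'E'
from h import *
import cv2
need(rp(178,29+40),toolR(rodR(RY)))
m=eyes.camera_model('wrist');im=eyes.snapshot('wrist');cv2.imwrite('pics/w4.png',im)
print('stop',proj(m,rp(280,0)),'low',proj(m,rp(210,0)))
E
```

```text
clock: 11.92
tool_pos: [0.49, -0.0308, 0.2532]
orientation: [-179.9, -29.5, 19.8]
force: [-0.8, -0.4, -0.6]
opening: 0.0119
gripper_force: 30.0
turn [-0.001  0.009  0.001] shift now-axes [ 4.2 -0.3 36.2] target-axes [ 3.8 -0.3 36.2] F [-0.8 -0.4 -0.6] t 11.93 open 0.0119
stop [312.68385317  60.66809959] low [312.71417091 181.44361709]
```

View pics/w4.png

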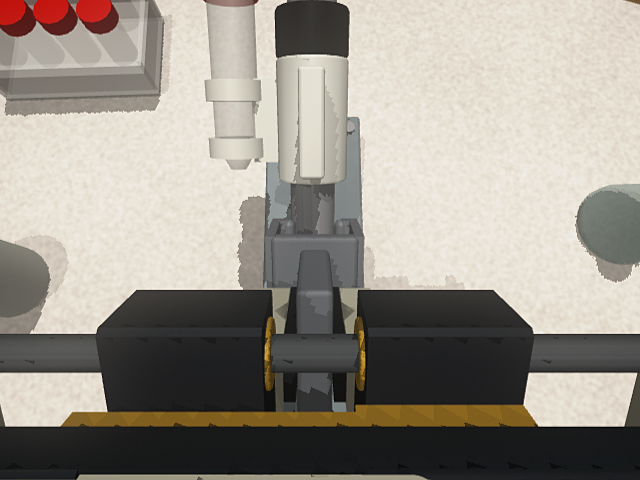

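```bash
python3 -m crank '[0,0.009,0,3.5,-1.3,20,0,0,0,0,0,0,18,0,0,0,0,0,0,8,0,0,0,0,0,0,0,0]'; python3 -c "
from h import *
need(rp(178,29),toolR(rodR(RY)))"
```

```text
clock: 12.48
tool_pos: [0.5152, -0.021, 0.2182]
orientation: [-180.0, -30.3, 19.8]
force: [0.2, -0.5, -0.2]
opening: 0.0115
gripper_force: 30.0
turn [-0.    -0.005  0.   ] shift now-axes [-2.3  0.4 32.4] target-axes [-2.1  0.4 32.4] F [ 0.2 -0.5 -0.2] t 12.47 open 0.0115
```

```bash
python3 -m crank '[0,-0.005,0,-2,-0.9,0,0,0,0,0,0,0,6,0,0,0,0,0,0,6,0,0,0,0,0,0,0,0]'; python3 -c "
from h import *
need(rp(178,29),toolR(rodR(RY)))"
```

```text
clock: 12.98
tool_pos: [0.5193, -0.0184, 0.2064]
orientation: [180.0, -30.0, 19.8]
force: [0.5, 0.5, 0.6]
opening: 0.0116
gripper_force: 30.0
turn [-0.     0.     0.001] shift now-axes [-0.2  1.4 19.8] target-axes [-0.3  1.4 19.8] F [0.5 0.5 0.6] t 12.97 open 0.0116
```

Square and in line; now push, a few mm at a time.

```bash
python3 -m crank '[0,0,0,0,0,4,0,0,0,0,0,0,4,0]';python3 -m crank '[0,0,0,0,0,4,0,0,0,0,0,0,0,0]';  python3 -c "
from h import *
need(rp(178,29),toolR(rodR(RY)))"
```

```text
clock: 13.22
tool_pos: [0.5232, -0.0173, 0.2007]
orientation: [180.0, -30.1, 19.9]
force: [-6.7, -2.7, 10.6]
opening: 0.0116
gripper_force: 30.0
clock: 13.48
tool_pos: [0.5253, -0.0164, 0.1968]
orientation: [180.0, -30.1, 19.9]
force: [1.3, -0.9, 2.2]
opening: 0.012
gripper_force: 30.0
turn [-0.    -0.001  0.001] shift now-axes [-1.   1.3  8.3] target-axes [-1.   1.3  8.3] F [ 1.3 -0.9  2.2] t 13.47 open 0.012
```

```bash
python3 -m crank '[0,0,0,0,0,4,0,0,0,0,0,0,3,0]';python3 -m crank '[0,0,0,0,0,2,0,0,0,0,0,0,0,0]';  python3 -c "
from h import *
need(rp(178,29),toolR(rodR(RY)))"
```

```text
clock: 13.72
tool_pos: [0.5281, -0.0152, 0.1901]
orientation: [-180.0, -30.0, 19.8]
force: [1.5, -1.3, 0.7]
opening: 0.0118
gripper_force: 30.0
clock: 13.98
tool_pos: [0.5285, -0.0151, 0.1883]
orientation: [-180.0, -30.0, 19.8]
force: [-4.9, -1.0, 4.1]
opening: 0.012
gripper_force: 30.0
turn [-0.001  0.001  0.   ] shift now-axes [ 0.3  1.5 -0.8] target-axes [ 0.3  1.5 -0.8] F [-4.9 -1.   4.1] t 13.97 open 0.012
```

Now press onto the rod to confirm it is home, then nudge up against the carrier.

```bash
python3 -m crank '[0,0,0,0,0,2,0,0,0,0,0,0,0,0]';python3 -m crank '[0,0,0,1.5,0,0,0,0,0,0,0,0,0,0]'; python3 -c "
from h import *
need(rp(178,29),toolR(rodR(RY)))"
```

```text
clock: 14.22
tool_pos: [0.5289, -0.015, 0.1879]
orientation: [-180.0, -30.0, 19.8]
force: [-23.6, -1.3, 25.5]
opening: 0.0121
gripper_force: 30.0
clock: 14.48
tool_pos: [0.5289, -0.015, 0.1879]
orientation: [-180.0, -29.9, 19.8]
force: [-28.9, -2.3, 27.5]
opening: 0.0116
gripper_force: 30.0
turn [-0.001  0.002 -0.   ] shift now-axes [ 0.1  1.4 -1.4] target-axes [ 0.1  1.4 -1.4] F [-28.9  -2.3  27.5] t 14.47 open 0.0116
```

```bash
python3 -m crank '[0,0,0,0,0,-2,0,0,0,0,1.5,0,0,0]';python3 -m crank '[0,0,0,1.5,0,0,0,0,0,0,0,0,0,0]'; python3 - <<'E'
from h import *
import cv2
need(rp(178,29),toolR(rodR(RY)))
m=eyes.camera_model('wrist');im=eyes.snapshot('wrist');cv2.imwrite('pics/w5.png',cv2.resize(im[60:360,160:480],None,fx=2,fy=2,interpolation=2))
E
```

```text
clock: 14.72
tool_pos: [0.5291, -0.0148, 0.1882]
orientation: [-180.0, -29.7, 19.8]
force: [-15.7, -2.1, 7.9]
opening: 0.0119
gripper_force: 30.0
clock: 14.98
tool_pos: [0.5291, -0.0148, 0.1882]
orientation: [-179.9, -29.6, 19.8]
force: [-18.7, -3.3, 10.6]
opening: 0.0118
gripper_force: 30.0
turn [-0.001  0.007 -0.001] shift now-axes [-0.3  1.5 -1.2] target-axes [-0.3  1.5 -1.2] F [-18.7  -3.3  10.6] t 14.97 open 0.0118
```

View pics/w5.png

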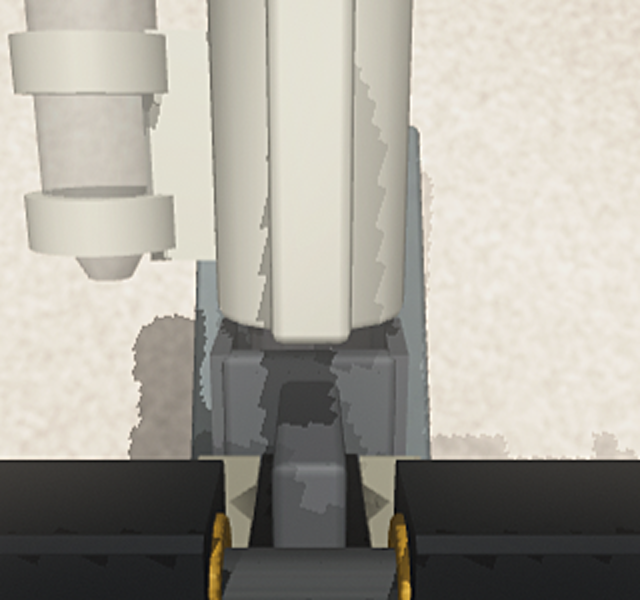

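```bash
python3 - <<'E'
from h import *
m=eyes.camera_model('wrist')
Y=rodR(RY)[:,1]
pc=lambda x,y,z:np.round((proj(m,rp(x,z)+Y*y/1000)-[160,60])*2).tolist()
for x in(204,207,210):print(x,'crown',pc(x,18,22.5),'sleeve top',pc(x,0,21),'sleeve side',pc(x,15,15),'low front',pc(x,20,0))
print('fin end',pc(220,0,66),pc(220,0,21))
E
```

```text
204 crown [224.0, 370.0] sleeve top [312.0, 368.0] sleeve side [241.0, 360.0] low front [224.0, 341.0]
207 crown [223.0, 356.0] sleeve top [312.0, 354.0] sleeve side [241.0, 346.0] low front [224.0, 328.0]
210 crown [223.0, 342.0] sleeve top [312.0, 340.0] sleeve side [241.0, 332.0] low front [224.0, 315.0]
fin end [314.0, 356.0] [312.0, 291.0]
```

```bash
python3 -m crank '[0,0,0,0,0,-2,0,0,0,0,2,0,0,0,0,0,0,0,0,0,0]';python3 -m crank '[0,0,0,2,0,0,0,0,0,0,0,0,0,0]'; python3 -c "
from h import *
need(rp(178,29),toolR(rodR(RY)))"
```

```text
clock: 15.4
tool_pos: [0.5319, -0.0138, 0.1915]
orientation: [-180.0, -29.7, 19.8]
force: [-1.0, -2.7, -12.5]
opening: 0.012
gripper_force: 30.0
clock: 15.65
tool_pos: [0.5324, -0.0136, 0.1919]
orientation: [-179.9, -29.6, 19.8]
force: [-5.4, -3.4, -11.0]
opening: 0.0116
gripper_force: 30.0
turn [-0.001  0.006 -0.001] shift now-axes [-5.1  1.5  0.3] target-axes [-5.1  1.5  0.2] F [ -5.4  -3.4 -11. ] t 15.65 open 0.0116
```

```bash
python3 -m crank '[0,0,0,0,0,2,0,0,0,0,1.5,0,0,0]';python3 -m crank '[0,0,0,0,0,1,0,0,0,0,0,0,0,0]'; python3 - <<'E'
from h import *
import cv2
need(rp(178,29),toolR(rodR(RY)))
m=eyes.camera_model('wrist');im=eyes.snapshot('wrist');cv2.imwrite('pics/w6.png',cv2.resize(im[60:360,160:480],None,fx=2,fy=2,interpolation=2))
E
```

```text
clock: 15.9
tool_pos: [0.5331, -0.0135, 0.1907]
orientation: [-179.9, -29.5, 19.7]
force: [-21.2, -6.2, 2.3]
opening: 0.0116
gripper_force: 30.0
clock: 16.15
tool_pos: [0.5332, -0.0135, 0.1907]
orientation: [-179.9, -29.6, 19.7]
force: [-30.5, -6.5, 11.0]
opening: 0.0117
gripper_force: 30.0
turn [-0.001  0.008 -0.001] shift now-axes [-5.1  1.3 -1.1] target-axes [-5.1  1.3 -1.2] F [-30.5  -6.5  11. ] t 16.15 open 0.0117
```

View pics/w6.png

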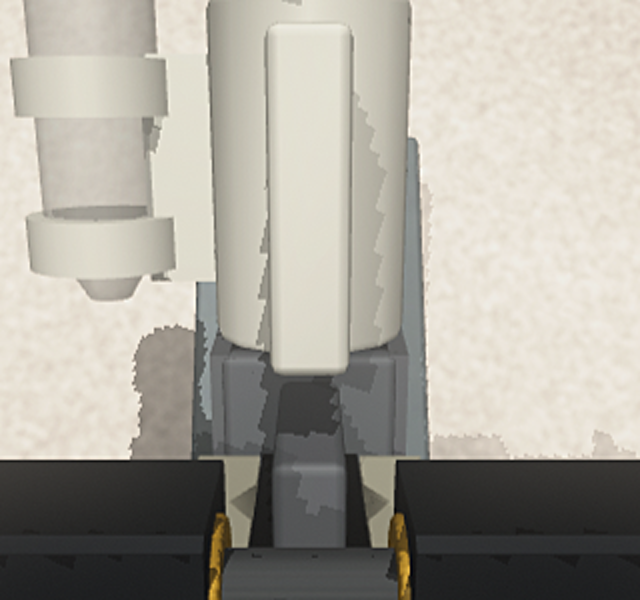

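```bash
python3 -m crank '[0,0,0,-1.5,0,-1,0,0,0,0,0,0,0,0]';python3 -m crank '[0,0,0,0,0,0,0.35,0,0,0,0,0,0,0.35,0,0,0,0,0,0,0.35,0,0,0,0,0,-40,0.35,0,0,0,0,0,-60,0.35]'; python3 - <<'E'
from h import *
import cv2
o=get_obs()
m=eyes.camera_model('wrist');im=eyes.snapshot('wrist');s=eyes.snapshot('scene')
cv2.imwrite('pics/w7.png',np.hstack([cv2.resize(im[40:340,160:480],None,fx=1.25,fy=1.5,interpolation=2),cv2.resize(s[170:320,250:450],(400,450),interpolation=2)]))
print('clip pred',proj(m,rp(180,48)),[(np.round(d['location']).tolist(),round(d['p'],2)) for d in spotter.place_of('wrist','clip_fin')[:2]])
E
```

```text
clock: 16.45
tool_pos: [0.5331, -0.0135, 0.1907]
orientation: [-179.9, -29.7, 19.8]
force: [-12.1, -4.4, -3.1]
opening: 0.0119
gripper_force: 30.0
clock: 17.08
tool_pos: [0.4883, -0.0294, 0.2792]
orientation: [-180.0, -29.8, 19.9]
force: [0.9, -0.1, 0.6]
opening: 0.0308
gripper_force: 0.0
clip pred [315.6432917  259.01764573] [([316.0, 257.0], 0.9)]
```

View pics/w7.png

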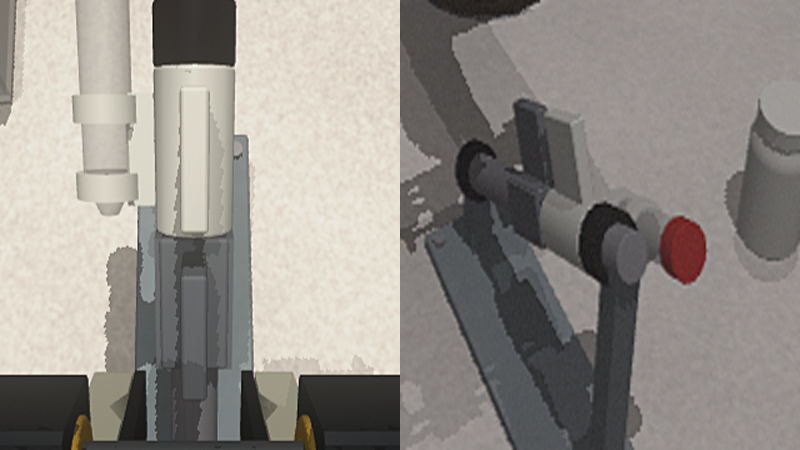

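The carrier is against the upper collar. The clip sits square and home directly below it, and the gripper is clear.

```bash
python3 -c "
from plant import ctrl
print(ctrl.close_job())"
```

```text
the job is handed in; nothing more can be done
None
```

The carrier is up against the upper collar with the largest clip snapped home on the rod, fin outward, tight under it. The gripper is clear, the jar, rack and flask were not touched, and the job was handed in at about 17 s.

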